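Scoop grinding pellets into the blue mixing pail

TASK

Use the orange-handled metal scoop to scoop up all three white pellets from the steel tray in one go, and tip them into the small blue pail, not the white one. Do not touch the pellets with the gripper. Leave the blue pail standing, then set the scoop down upright on the bench and let go.

Things in the scene. Friction and masses are not known exactly. Their poses are not given: they have to be found in the camera images.
- scoop_grip (a point): Centre of the metal scoop's orange grip, an upright block 24 (x) x 14 (y) x 60 mm tall: grasp from above, closing along y. z up. The pan's flat underside is 115 mm below; pan 90 mm wide (86 inside), floor 2 mm, sides 28 mm tall, open to -x, where its thin lip is 61 mm from here; closed back 32 mm to +x. 0.16 kg, loose, standing right of the tray, front roughly to the robot.
- tray: Fixed steel tray, 220 (x) x 130 (y) x 24 mm tall, walls and floor 4 mm thick. Origin: centre of its underside; z up, -x is the end nearer the robot. That end leans outwards, 25 degrees off upright, from x = -92 mm on the floor; a scoop pushed right up to it gets under pellets held against it. The pellets lie in the near half, within 36 mm of the centre line and 10 mm or more from that wall; the far half is empty.
- pellet_a: White glazed grinding pellet: a short barrel, 26 mm across, 22 mm tall, 4 mm bevels, 36 g, standing on end. Origin: its centre. Slippery (friction 0.25): rides in the level scoop if moved smoothly, slides out of it at 35 degrees or more of tilt.
- pellet_b: A second pellet, the same.
- pellet_c: A third pellet, the same.
- pail_mouth (a point): Centre of the mouth, at rim height (90 mm above the bench), of the small loose blue pail (0.35 kg): round, open, 136 mm across at the rim (129 inside), 116 mm at the foot; z up. A white pail of the same shape stands beside it; the two may be swapped.

How it is judged:
On the way:
1. all three pellets lie in the scoop together, lifted clear of the tray (height (world z) of each of pellet_a, pellet_b, pellet_c above 0.06 m and x of pellet_a in the frame of scoop_grip between -0.066 and 0.035 m and y of pellet_a in the frame of scoop_grip between -0.046 and 0.046 m and z of pellet_a in the frame of scoop_grip between -0.12 and -0.06 m and x of pellet_b in the frame of scoop_grip between -0.066 and 0.035 m and y of pellet_b in the frame of scoop_grip between -0.046 and 0.046 m and z of pellet_b in the frame of scoop_grip between -0.12 and -0.06 m and x of pellet_c in the frame of scoop_grip between -0.066 and 0.035 m and y of pellet_c in the frame of scoop_grip between -0.046 and 0.046 m and z of pellet_c in the frame of scoop_grip between -0.12 and -0.06 m), for 0.2 s.
At the end, for the whole second after the job is handed in: All three pellets lie at rest inside the blue pail, the pail stands upright (within 10 degrees) on the bench, and the scoop stands upright (within 10 degrees) on the bench, released (horizontal distance between each of pellet_a, pellet_b, pellet_c and pail_mouth below 0.062 m and z of pellet_a in the frame of pail_mouth between -0.09 and -0.012 m and linear speed of each of pellet_a, pellet_b, pellet_c below 0.05 m/s and z of pellet_b in the frame of pail_mouth between -0.09 and -0.012 m and z of pellet_c in the frame of pail_mouth between -0.09 and -0.012 m and angle between each of pail_mouth, scoop_grip's own z axis and vertical below 0.17 rad and height (world z) of pail_mouth below 0.1 m and height (world z) of scoop_grip between 0.1 and 0.13 m); the robot touches nothing.
It fails at once if the gripper's fingers touch a pellet (over 1 N) (contact force between the fingers and pellet_a above 1 N or contact force between the fingers and pellet_b above 1 N or contact force between the fingers and pellet_c above 1 N).
It also fails if it takes over 64 s, if anything falls off the work surface, if the arm or the gripper's body presses on something with over 40 N, if the wrist force passes 120 N, or if a joint passes its speed limit or range.

ROBOT

A 6-joint arm with a two-finger parallel gripper is mounted at the origin on the work surface. World frame = base frame: x ahead of the robot, y to its left, z up, the work surface at z = 0. Lengths are in m, angles in rad, forces in N, time in s.
With the tool pointing down it reaches from about 0.4 to 0.825 m from the base axis. Payload 7 kg.
Tool frame: the origin (TCP) lies between the finger pads; the fingertips stand 14 mm ahead of it and the grasp point (between the pads) lies 5 mm behind it; z points along the fingers, y is the line along which they close (so a half turn about z gives the same grasp; the last joint's range is limited). The gripper opens to 88 mm and grips with 3 to 60 N. Pads are 19 mm wide; open, the fingers measure 130 mm over their backs; the gripper's body (78 mm by 193 mm) begins 47 mm behind the grasp point.
Start: joints at [0.288, 0.359, 0.012, 0, -1.224, -0.288], TCP at [0.675, -0, 0.241] pointing down, gripper open.
Joint ranges: [-3.07, 3.07], [-1.43, 2.12], [-1.02, 1.25], [-3.03, 1.67], [-3.05, -0], [-3.03, 3.03]. Speed limits (rad/s): [2.39, 2.39, 3.01, 3.14, 3.14, 3.14].

INTERFACE

Orientations are given as a rotation vector (axis times angle).
In Python, from rig import robot gives the robot as it stands.
- The arm moves only by the tool arm_command, never from a script. Its argument "increments" is a list that holds one entry, the list of rows, each a list of 4 numbers: the shift along the tool's x, y, z scaled (see below), then the turn about the tool's z scaled (see below). A call has 1 to 12 rows; each row shifts and turns the commanded pose from where the row before left it, along the tool's axes as they then stand; what a row does not reach is not made up. The controller multiplies each number of a shift by 0.03 m and each number of a turn by pi rad. A row lasts 1/12 s, in which the tool goes at most 41.7 mm and 7.16 degrees, less where a joint would pass 70% of its speed; a pose out of reach is approached as far as the arm can. A call with a number of a shift or a turn outside -1 to 1 is refused whole. A call with a gripper value outside its range is refused whole. "grip" is the closure, from -1 (fully open) to 1 (shut), set as the call begins (left out, the last holds). The fingers move at their own pace and stop on an object; the grip force is fixed at half the most. Time passes only in rows, so rows that do not move let the fingers close. It gives the time, the measured TCP pose, the force, the opening and the grip force at its end, in the units of the state.
- robot.sense(): the state, without advancing time (a new reading comes with each control period).
- robot.get_image(name): name is "scene" or "side" or "wrist"; returns the picture (400x640x3 uint8, red, green, blue); there is no depth.
- robot.get_calibration(name): a dict with "fx", "fy", "cx", "cy" (pixels), "R" (3x3) and "t" (3): a world point X has camera coordinates R X + t; the wrist camera has in their place "tool_from_camera" (4x4, takes a point from camera to tool coordinates, whose origin is the TCP and whose axes are the flange's). Camera axes: x right, y down, z forward; pixel columns grow to the right and rows downward; lengths in m; the calibration is good to about 2 mm. A picture is of the moment at which its call begins: read the wrist's pose just before it. get_calibration takes no time and is no camera call.
- robot.hand_in(): hands the job in; it is judged then, once.
Trained networks look in the newest picture that a camera, given by its name, has taken for a name from the list of things; names that differ only in an ending like _2 or _b are one class to them, and where a whole thing is asked for, a point or a joint stands for the part that bears it (a point fixed in the world has none). Each returns a list of dicts, best first, with "p" (0 to 1); they miss things now and then, are a little off and sometimes report something else, mostly with a low value. They report only what shows in the picture. A call takes as long as a camera call.
- robot.regions_of(camera, thing): "region" (400x640 bool, what is visible of it).
- robot.place_of(camera, thing): "centre" ([x, y, z] in m, in world coordinates, good to about 4 mm: a listed point, or the origin of a listed thing).
The state is a dict: "time_s": time; "qpos": joint angles; "qvel": joint speeds; "joint_efforts": joint torques, N m; "tcp_pos": TCP position; "tcp_rot": TCP orientation; "wrist_force": force on the tool from outside, world axes, zero at the start; "wrist_torque": the same for the moment, N m; "opening": finger opening in m; "finger_force": force on a finger pad.
Only numpy, scipy, OpenCV 4.12 (cv2) and the standard library are available. Lean on these libraries where they do the work, as an engineer would, in place of code of your own. Each camera call takes 0.05 s, during which the arm holds its last target. There are 200 camera calls.

## Working session

There is one attempt and no reset: what is moved stays moved. The work goes in short steps, Python scripts to look and compute and a tool call to move; the robot and the scene stay as the last step left them, time stands still between calls to the robot, and variables do not carry over. Pictures are saved under pics/ and viewed, at most 13 in all, crops included, and the job is handed in when it is done.

Besides the shell and the picture viewer there is one more tool, called after ">>>" as name([rows], argument=value, ...), one row to a line, values as JSON. arm_command: Moves the arm, as the interface text tells. Its arguments: {"type":"object","properties":{"increments":{"type":"array","items":{"type":"array","items":{"type":"array","items":{"type":"number"}}}},"grip":{"type":"number"}},"required":["increments"]}

```bash
mkdir -p pics; python3 - <<'E'
from rig import robot
import cv2,numpy as np
s=robot.sense();print(s)
for c in ("scene","side"):
    im=robot.get_image(c);cv2.imwrite(f"pics/{c}1.png",im[:,:,::-1])
    for n in ("scoop_grip","tray","pellet_a","pail_mouth"):
        print(c,n,[(np.round(d["centre"],3).tolist(),round(d["p"],2)) for d in robot.place_of(c,n)])
E
```

```text
{'time_s': 0.0, 'qpos': array([ 2.88072372e-01,  3.59393127e-01,  1.10672412e-02, -3.56628870e-04,
       -1.22408568e+00, -2.88092378e-01]), 'qvel': array([ 0.00083449,  0.00063485, -0.00100475, -0.00061231,  0.00117345,
        0.00046825]), 'joint_efforts': array([-8.00930356e-04, -5.82726967e+01,  2.93058443e+01,  6.99745238e+00,
        6.93249181e-03, -2.06530804e-04]), 'tcp_pos': array([ 6.74540603e-01, -3.94519835e-05,  2.39621105e-01]), 'tcp_rot': array([ 2.22039341e+00, -2.22070753e+00, -1.67265430e-03]), 'wrist_force': array([ 0.12747962, -0.06893098, -0.08377501]), 'wrist_torque': array([ 0.04810899,  0.03419475, -0.02471563]), 'finger_force': 0.0, 'opening': 0.08726888942939448}
scene scoop_grip [([0.516, -0.341, 0.108], 0.67)]
scene tray [([0.593, -0.096, 0.0], 0.85), ([0.518, -0.342, 0.113], 0.21)]
scene pellet_a [([0.561, -0.108, 0.015], 0.68), ([0.539, -0.129, 0.016], 0.64), ([0.53, -0.094, 0.016], 0.46)]
scene pail_mouth [([0.502, 0.137, 0.09], 0.56)]
side scoop_grip [([0.521, -0.34, 0.119], 0.86)]
side tray [([0.594, -0.097, -0.004], 0.84)]
side pellet_a [([0.566, -0.108, 0.017], 0.64), ([0.522, -0.092, 0.012], 0.6), ([0.54, -0.132, 0.013], 0.47)]
side pail_mouth [([0.497, 0.141, 0.09], 0.81), ([0.542, -0.133, 0.013], 0.32)]
```

View pics/scene1.png

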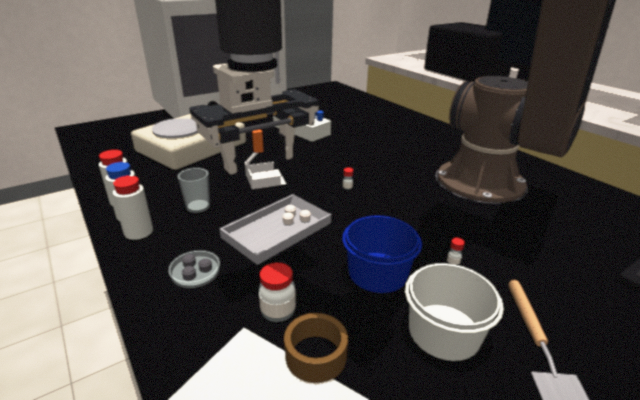

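View pics/side1.png

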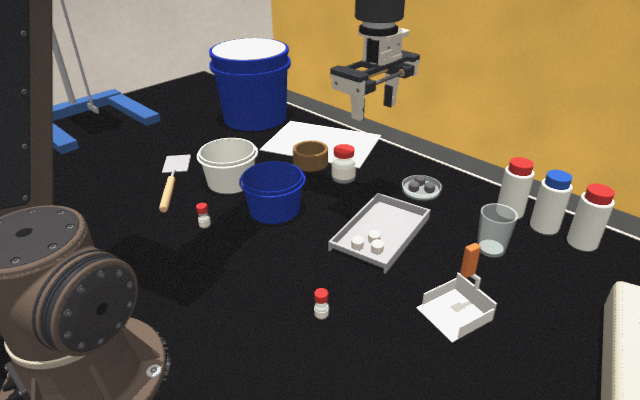

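The scene picture shows the tray at about (277,228) with three pellets near (295,214). The scoop is behind the gripper with its orange grip at (258,140), the blue pail at (381,252) and the white pail at (452,308). The side view agrees: blue pail (272,190), scoop (460,300), pellets (368,240). Next I'll fit the yaw of the tray and scoop by matching silhouettes.

```bash
cat > fit.py <<'E'
from rig import robot
import cv2,numpy as np
from scipy.optimize import minimize
def box(x0,x1,y0,y1,z0,z1): return np.array([[x,y,z] for x in(x0,x1) for y in(y0,y1) for z in(z0,z1)])
TRAY=[box(-.11,.11,-.065,.065,0,.024)]
SCOOP=[box(-.061,.032,-.045,.045,-.115,-.087),box(-.012,.012,-.007,.007,-.03,.03)]
def cam(name,s=None):
    c=robot.get_calibration(name)
    if name!="wrist": return c
    T=np.eye(4);T[:3,:3]=cv2.Rodrigues(s["tcp_rot"])[0];T[:3,3]=s["tcp_pos"]
    M=np.linalg.inv(T@np.array(c["tool_from_camera"]));c["R"],c["t"]=M[:3,:3],M[:3,3];return c
def proj(c,P):
    p=P@np.array(c["R"]).T+np.array(c["t"]);return np.c_[c["fx"]*p[:,0]/p[:,2]+c["cx"],c["fy"]*p[:,1]/p[:,2]+c["cy"]]
def sil(c,model,p,z):
    m=np.zeros((400,640),np.uint8);R=cv2.Rodrigues(np.array([0,0,p[2]]))[0]
    for b in model:
        h=cv2.convexHull((proj(c,b@R.T+[p[0],p[1],z])*16).astype(np.int32));cv2.fillConvexPoly(m,h,255,cv2.LINE_AA,4)
    return m/255.
def fit(views,model,p0,z):
    # views: list of (cam, mask)
    f=lambda q:sum(1-np.minimum(a:=sil(c,model,[q[0]/100,q[1]/100,q[2]/10],z),m).sum()/np.maximum(a,m).sum() for c,m in views)
    best=None
    for y in np.arange(-.6,.61,.3):
        r=minimize(f,[p0[0]*100,p0[1]*100,(p0[2]+y)*10],method="Nelder-Mead",options=dict(initial_simplex=np.array([p0[0]*100,p0[1]*100,(p0[2]+y)*10])+np.array([[0,0,0],[1,0,0],[0,1,0],[0,0,1.5]])))
        if best is None or r.fun<best.fun: best=r
    return best.x/[100,100,10],best.fun/len(views)
E
python3 - <<'E'
from fit import *
V={}
for n in ("tray","scoop_grip","pail_mouth"):
    V[n]=[]
    for c in ("scene","side"):
        robot.get_image(c)
        r=robot.regions_of(c,n)
        if r:
            m=r[0]["region"];print(n,c,r[0]["p"],m.sum(),np.argwhere(m).mean(0)[::-1].round());V[n].append((cam(c),m.astype(float)))
for n,M,p0,z in(("tray",TRAY,(.593,-.097,0),0),("scoop_grip",SCOOP,(.518,-.34,0),.115)):
    print(n,fit(V[n],M,p0,z),[fit([v],M,p0,z) for v in V[n]])
E
```

```text
tray scene 0.78 3874 [273. 229.]
tray side 0.83 3903 [382. 229.]
scoop_grip scene 0.86 1059 [261. 167.]
scoop_grip side 0.97 3663 [459. 300.]
pail_mouth scene 0.98 4630 [380. 252.]
pail_mouth side 0.95 3143 [272. 191.]
tray (array([ 0.59517114, -0.09753187,  0.2076598 ]), np.float64(0.16380536789538597)) [(array([ 0.59382516, -0.09549288,  0.21154994]), np.float64(0.11840321316439328)), (array([ 0.60394697, -0.09639535,  0.20696136]), np.float64(0.19590114771764944))]
scoop_grip (array([ 0.51725738, -0.3381901 , -0.29499683]), np.float64(0.1777582423844049)) [(array([ 0.51815046, -0.33573544, -0.35344306]), np.float64(0.210252240136363)), (array([ 0.51768473, -0.33887299, -0.24880678]), np.float64(0.12695048339738613))]
```

>>> arm_command([
  [[0,0,0,-0.037],[0,0,0,-0.037],[0,0,0,-0.037],[0,0,0,-0.037],[0,0,0,-0.037],[0,0,0,-0.037],[0,0,0,-0.037],[0,0,0,-0.037],[0,0,0,-0.037],[0,0,0,-0.037],[0,0,0,-0.037],[0,0,0,0]],
], grip=-1)

```text
time_s: 2.1
tcp_pos: [0.675, 0.0, 0.2405]
tcp_rot: [-3.109, 0.449, 0.0]
wrist_force: [0.7, 1.1, -0.9]
opening: 0.0875
finger_force: 0.0
```

```bash
cat > go.py <<'E'
from rig import robot
import cv2,numpy as np,sys
def rel(x,y,z,yaw=None):
    s=robot.sense();R=cv2.Rodrigues(s["tcp_rot"])[0]
    d=R.T@(np.array([x,y,z])-s["tcp_pos"])/.03
    psi=np.arctan2(R[1,0],R[0,0])
    print("t",round(s["time_s"],2),"tcp",s["tcp_pos"].round(4),"psi",psi.round(4),"units",d.round(2),"turn",None if yaw is None else round(-(yaw-psi)/np.pi,4),"open",round(s["opening"],4),"q",s["qpos"].round(2),"F",s["wrist_force"].round(1))
if __name__=="__main__": rel(*map(float,sys.argv[1:]))
E
python3 go.py .517 -.338 .24 -.29
```

```text
t 2.1 tcp [0.675  0.     0.2405] psi -0.2868 units [-1.86 12.3   0.02] turn 0.001 open 0.0875 q [ 0.29  0.36  0.01 -0.   -1.22  1.  ] F [ 0.7  1.1 -0.9]
```

>>> arm_command([
  [[-0.15,0.6,0,0],[-0.2,1,0,0],[-0.2,1,0,0],[-0.2,1,0,0],[-0.2,1,0,0],[-0.2,1,0,0],[-0.2,1,0,0],[-0.2,1,0,0],[-0.2,1,0,0],[-0.1,1,0,0],[0,1,0,0],[0,1,0,0]],
])

```text
time_s: 3.1
tcp_pos: [0.5203, -0.3188, 0.241]
tcp_rot: [3.107, -0.464, 0.001]
wrist_force: [1.3, -0.1, 0.6]
opening: 0.0879
finger_force: 0.0
```

>>> arm_command([
  [[0,0.7,0,0],[0,0,0,0],[0,0,0,0]],
])

```text
time_s: 3.35
tcp_pos: [0.5145, -0.3387, 0.2404]
tcp_rot: [-3.107, 0.467, 0.0]
wrist_force: [0.3, 0.2, -0.4]
opening: 0.0876
finger_force: 0.0
```

```bash
python3 - <<'E'
from fit import *
from go import rel
s=robot.sense();c=cam("wrist",s);im=robot.get_image("wrist");cv2.imwrite("pics/w1.png",im[:,:,::-1])
print([(d["centre"],d["p"]) for d in robot.place_of("wrist","scoop_grip")])
r=robot.regions_of("wrist","scoop_grip")
V=[(c,r[0]["region"].astype(float))] if r else []
p=None
if V:
    p=fit(V,SCOOP,(.518,-.34,-.29),.115);print(r[0]["p"],V[0][1].sum(),p)
robot.get_image("side");m=robot.regions_of("side","scoop_grip")
if m: print("side",fit([(cam("side"),m[0]["region"].astype(float))],SCOOP,(.518,-.34,-.29),.115), robot.place_of("side","scoop_grip"))
rel(.517,-.338,.12,-.29)
E
```

```text
[([0.5167, -0.3397, 0.1152], 0.92)]
0.65 5513.0 (array([ 0.51731251, -0.33804031, -0.26570971]), np.float64(0.1057336084775834))
side (array([ 0.51710139, -0.33930779, -0.23533625]), np.float64(0.12671868938791342)) [{'centre': [0.5164, -0.3405, 0.118], 'p': 0.69}]
t 3.65 tcp [ 0.5159 -0.3366  0.2407] psi -0.2916 units [0.05 0.03 4.02] turn -0.0005 open 0.0875 q [-0.26  0.26 -0.12 -0.   -1.18  1.54] F [-0.2 -0.1  0.4]
```

View pics/w1.png

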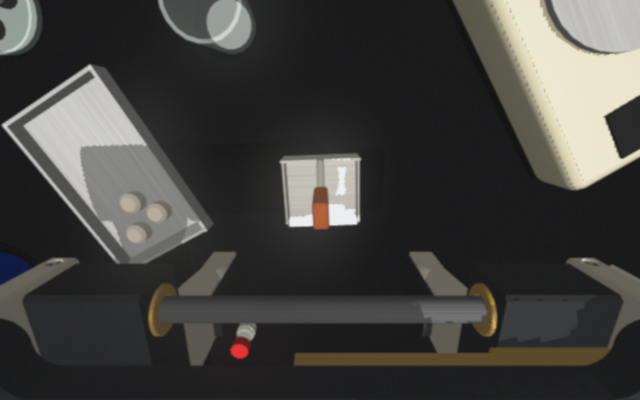

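Wrist view: the scoop sits centred between the fingers, with its grip at (320,205). It is turned about +1.5° relative to the tool, so its yaw is about -0.265. I'll correct that, descend and grip.

>>> arm_command([
  [[0.05,0.05,0,-0.008],[0,0,0.8,0],[0,0,0.8,0],[0,0,0.8,0],[0,0,0.7,0],[0,0,0.6,0],[0,0,0.4,0],[0,0,0.1,0],[0,0,0,0],[0,0,0,0]],
])

```text
time_s: 4.48
tcp_pos: [0.5172, -0.3392, 0.1153]
tcp_rot: [3.113, -0.417, 0.001]
wrist_force: [0.3, -0.5, -0.1]
opening: 0.0879
finger_force: 0.0
```

>>> arm_command([
  [[0,0,0,0],[0,0,0,0],[0,0,0,0],[0,0,0,0],[0,0,0,0],[0,0,0,0],[0,0,0,0],[0,0,0,0]],
], grip=1)

```text
time_s: 5.15
tcp_pos: [0.5165, -0.3393, 0.1146]
tcp_rot: [-3.114, 0.418, -0.0]
wrist_force: [0.2, 0.1, -0.3]
opening: 0.0399
finger_force: 0.0
```

```bash
python3 go.py .517 -.338 .115 -.265
```

```text
t 5.15 tcp [ 0.5165 -0.3393  0.1146] psi -0.2671 units [ 0.   -0.04 -0.01] turn -0.0007 open 0.0399 q [-0.27  0.37 -0.28 -0.   -0.92  1.57] F [ 0.2  0.1 -0.3]
```

>>> arm_command([
  [[0,0,0,0],[0,0,0,0],[0,0,0,0],[0,0,0,0],[0,0,0,0],[0,0,0,0],[0,0,0,0],[0,0,0,0]],
])

```text
time_s: 5.82
tcp_pos: [0.5164, -0.3392, 0.1144]
tcp_rot: [-3.113, 0.418, 0.001]
wrist_force: [-1.3, -0.1, -3.0]
opening: 0.0137
finger_force: 30.0
```

>>> arm_command([
  [[0,0,-0.2,0],[0,0,-0.5,0],[0,0,-0.8,0],[0,0,-0.9,0],[0,0,-0.6,0],[0,0,-0.3,0],[0,0,0,0],[0,0,0,0]],
])

```text
time_s: 6.48
tcp_pos: [0.5163, -0.339, 0.2133]
tcp_rot: [-3.113, 0.418, -0.0]
wrist_force: [-0.6, 0.4, -1.7]
opening: 0.0139
finger_force: 30.0
```

```bash
python3 - <<'E'
from fit import *
from go import rel
s=robot.sense();print(s["finger_force"]);rel(.66,-.1,.21,.208)
im=robot.get_image("side");cv2.imwrite("pics/s2.png",cv2.resize(im[150:390,280:600,::-1],None,fx=2,fy=2))
for c in ("side","wrist","scene"):
    s=robot.sense();robot.get_image(c);print(c,[(d["centre"],d["p"]) for d in robot.place_of(c,"scoop_grip")])
s=robot.sense();im=robot.get_image("wrist");cv2.imwrite("pics/w2.png",im[:,:,::-1]);r=robot.regions_of("wrist","tray")
print([(d["centre"],d["p"]) for d in robot.place_of("wrist","tray")+robot.place_of("wrist","pellet_a")])
if r: print(r[0]["p"],r[0]["region"].sum(),fit([(cam("wrist",s),r[0]["region"].astype(float))],TRAY,(.593,-.097,.2),0))
E
```

```text
29.995972216129303
t 6.48 tcp [ 0.5163 -0.339   0.2133] psi -0.2673 units [ 2.51 -8.95  0.11] turn -0.1513 open 0.0139 q [-0.27  0.28 -0.16 -0.   -1.13  1.57] F [-0.6  0.4 -1.7]
side [([0.5157, -0.3393, 0.2148], 0.82)]
wrist []
scene [([0.5174, -0.3387, 0.2092], 0.66)]
[([0.5922, -0.097, -0.0012], 0.6), ([0.5382, -0.1304, 0.0162], 0.94), ([0.5649, -0.1041, 0.0159], 0.89), ([0.5254, -0.0929, 0.0126], 0.75)]
0.7 23547 (array([ 0.59335745, -0.09916076,  0.20131893]), np.float64(0.08975828687999543))
```

View pics/s2.png

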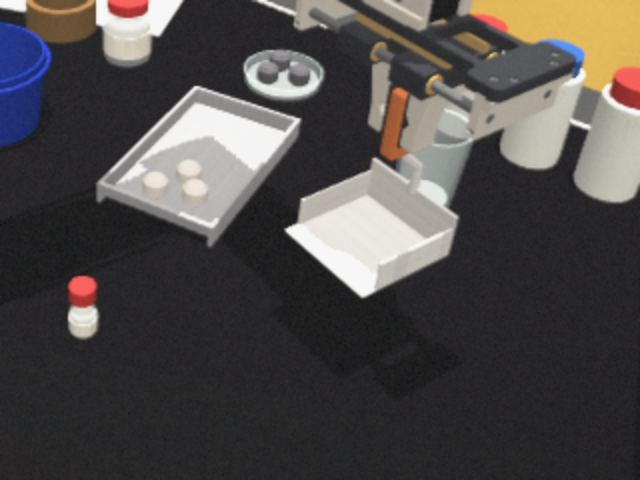

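The scoop is held and level: opening 13.9 mm and the pan flat under the gripper at about (370,225) in the crop. The tray fits at (0.593,-0.098) with yaw 0.203, and the pellets lie at about -34 to 32 mm laterally, which fits the pan. Next I'll move above the far half of the tray.

>>> arm_command([
  [[0,-0.4,-0.5,0],[0,-0.8,-0.5,0],[0,-1,0,0],[0,-1,0,0],[0.2,-1,0,0],[0.4,-1,0,0],[0.4,-1,0,0],[0.4,-1,0,0],[0.4,-1,0,0],[0.3,-0.7,0,0],[0.1,-0.4,0,0],[0,0,0,0]],
])

```text
time_s: 8.03
tcp_pos: [0.6549, -0.0853, 0.2428]
tcp_rot: [-3.114, 0.415, 0.001]
wrist_force: [-0.4, -0.8, -2.4]
opening: 0.0139
finger_force: 30.0
```

>>> arm_command([
  [[0,0,0,-0.02],[0,0,0,-0.035],[0,0,0,-0.035],[0,0,0,-0.035],[0,0,0,-0.025],[0,0,0,0],[0,0,0,0]],
])

```text
time_s: 8.62
tcp_pos: [0.6534, -0.0882, 0.2437]
tcp_rot: [3.126, 0.315, -0.0]
wrist_force: [0.1, -0.1, -1.1]
opening: 0.014
finger_force: 30.0
```

```bash
python3 - <<'E'
from fit import *
from go import rel
rel(.654,-.0865,.21,.203)
for c in ("side","scene"):
    robot.get_image(c);print(c,[(d["centre"],d["p"]) for d in robot.place_of(c,"scoop_grip")+robot.place_of(c,"tray")+robot.place_of(c,"pellet_a")])
s=robot.sense();im=robot.get_image("wrist");cv2.imwrite("pics/w3.png",im[:,:,::-1])
E
```

```text
t 8.62 tcp [ 0.6534 -0.0882  0.2437] psi 0.2009 units [ 0.03 -0.05  1.12] turn -0.0007 open 0.014 q [ 0.16  0.33 -0.02  0.   -1.22  1.61] F [ 0.1 -0.1 -1.1]
side [([0.6511, -0.0883, 0.2461], 0.89), ([0.593, -0.0967, -0.0004], 0.93), ([0.5431, -0.1317, 0.0149], 0.7), ([0.5653, -0.1056, 0.0146], 0.59), ([0.5225, -0.0906, 0.0104], 0.48), ([0.592, -0.0953, -0.0001], 0.22)]
scene [([0.6568, -0.089, 0.243], 0.75), ([0.593, -0.0965, 0.0015], 0.84), ([0.562, -0.1093, 0.0149], 0.62), ([0.5378, -0.1319, 0.0152], 0.48), ([0.5251, -0.0921, 0.017], 0.46)]
```

View pics/w3.png

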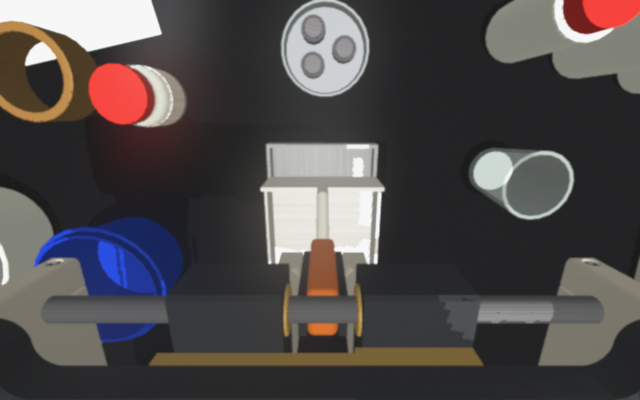

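The pan's back edge (262–383, row 185) is centred over the tray's far end (268–378, row 147) and parallel to it. Lowering.

>>> arm_command([
  [[0.03,-0.03,0.3,0],[0,0,0.7,0],[0,0,0.9,0],[0,0,0.9,0],[0,0,0.7,0],[0,0,0.4,0],[0,0,0.1,0],[0,0,0,0],[0,0,0,0]],
])

```text
time_s: 9.82
tcp_pos: [0.6554, -0.0865, 0.1247]
tcp_rot: [3.125, 0.321, 0.002]
wrist_force: [0.7, 0.9, -1.7]
opening: 0.0138
finger_force: 30.0
```

>>> arm_command([
  [[0,0,0.05,0],[0,0,0.05,0],[0,0,0.05,0],[0,0,0,0]],
])

```text
time_s: 10.15
tcp_pos: [0.6545, -0.0865, 0.1193]
tcp_rot: [-3.125, -0.32, -0.001]
wrist_force: [-0.1, -0.1, -2.6]
opening: 0.0138
finger_force: 30.0
```

>>> arm_command([
  [[0,0,0.03,0],[0,0,0.03,0],[0,0,0,0]],
])

```text
time_s: 10.4
tcp_pos: [0.6548, -0.0865, 0.1182]
tcp_rot: [3.125, 0.321, 0.001]
wrist_force: [-2.5, 2.3, 4.4]
opening: 0.014
finger_force: 30.0
```

>>> arm_command([
  [[-0.1,0,0,0],[-0.2,0,0,0],[-0.2,0,0,0],[-0.2,0,0,0],[-0.2,0,0,0],[-0.2,0,0,0],[-0.2,0,0,0],[-0.2,0,0,0],[-0.2,0,0,0],[-0.2,0,0,0],[-0.2,0,0,0],[0,0,0,0]],
])

```text
time_s: 11.4
tcp_pos: [0.5924, -0.0995, 0.1181]
tcp_rot: [3.125, 0.32, 0.003]
wrist_force: [3.1, 0.7, 8.7]
opening: 0.0143
finger_force: 30.0
```

```bash
python3 - <<'E'
from fit import *
from go import rel
rel(.593-.031*.98,-.098-.031*.2016,.1182,.203)
im=robot.get_image("side");cv2.imwrite("pics/s4.png",cv2.resize(im[170:290,300:460,::-1],None,fx=4,fy=4))
E
```

```text
t 11.4 tcp [ 0.5924 -0.0995  0.1181] psi 0.2043 units [-1.   -0.05 -0.  ] turn 0.0004 open 0.0143 q [ 0.16  0.34 -0.32  0.   -0.91  1.62] F [3.1 0.7 8.7]
```

View pics/s4.png

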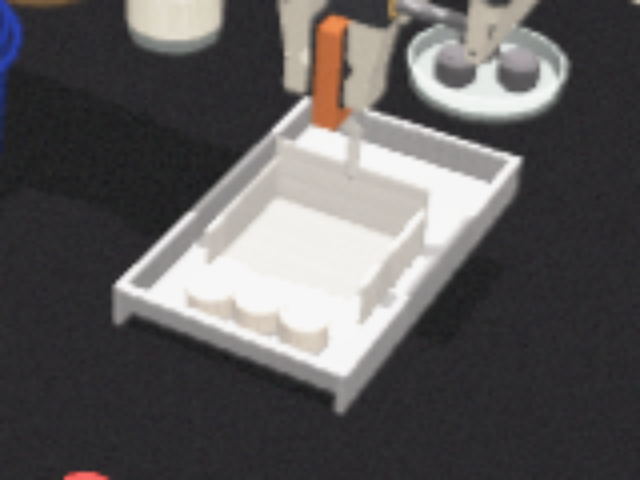

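The three pellets are lined up ahead of the lip, at (210,297), (258,310) and (303,327), inside the pan's width. Continuing slowly to the wall.

>>> arm_command([
  [[-0.1,0,0,0],[-0.1,0,0,0],[-0.1,0,0,0],[-0.1,0,0,0],[-0.1,0,0,0],[-0.1,0,0,0],[-0.1,0,0,0],[0,0,0,0]],
])

```text
time_s: 12.12
tcp_pos: [0.5726, -0.1036, 0.1182]
tcp_rot: [3.125, 0.321, 0.004]
wrist_force: [4.1, 1.0, 7.6]
opening: 0.0141
finger_force: 30.0
```

>>> arm_command([
  [[-0.1,0,0,0],[-0.1,0,0,0],[0,0,0,0]],
])

```text
time_s: 12.37
tcp_pos: [0.5669, -0.1049, 0.1182]
tcp_rot: [3.125, 0.321, 0.004]
wrist_force: [3.3, -0.2, 7.3]
opening: 0.0136
finger_force: 30.0
```

>>> arm_command([
  [[-0.07,0,0,0],[-0.07,0,0,0],[0,0,0,0]],
])

```text
time_s: 12.62
tcp_pos: [0.563, -0.1057, 0.1182]
tcp_rot: [3.125, 0.321, 0.004]
wrist_force: [4.7, 2.1, 7.4]
opening: 0.0138
finger_force: 30.0
```

```bash
python3 - <<'E'
from fit import *
from go import rel
rel(.593-.031*.98,-.098-.031*.2016,.1182,.203)
im=robot.get_image("side");cv2.imwrite("pics/s5.png",cv2.resize(im[170:290,300:460,::-1],None,fx=4,fy=4))
E
```

```text
t 12.62 tcp [ 0.563  -0.1057  0.1182] psi 0.2045 units [-0.   -0.05 -0.  ] turn 0.0005 open 0.0138 q [ 0.16  0.3  -0.38  0.   -0.89  1.62] F [4.7 2.1 7.4]
```

View pics/s5.png

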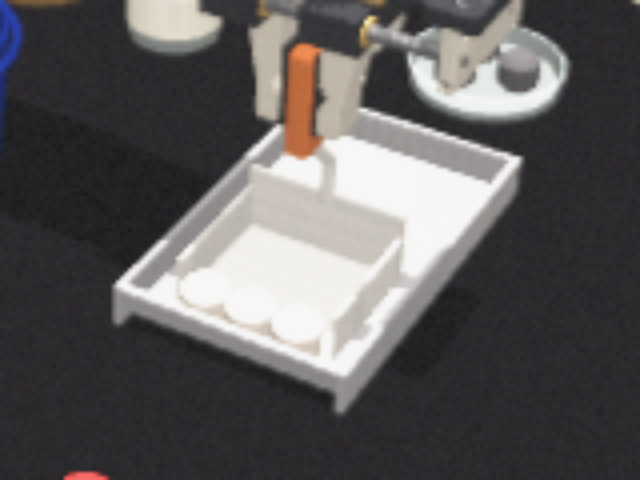

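The pellets are now tipped back over the lip at (203,288), (250,305) and (298,322). I'll press on until the lip reaches the wall.

>>> arm_command([
  [[-0.07,0,0,0],[-0.07,0,0,0],[0,0,0,0]],
])

```text
time_s: 12.92
tcp_pos: [0.561, -0.1062, 0.1189]
tcp_rot: [3.125, 0.321, 0.011]
wrist_force: [7.6, 1.0, 4.9]
opening: 0.0137
finger_force: 30.0
```

>>> arm_command([
  [[-0.05,0,0,0],[-0.05,0,0,0],[0,0,0,0]],
])

```text
time_s: 13.17
tcp_pos: [0.5591, -0.1066, 0.1195]
tcp_rot: [3.125, 0.322, 0.014]
wrist_force: [9.8, 1.6, 7.3]
opening: 0.014
finger_force: 30.0
```

>>> arm_command([
  [[-0.02,0,-0.1,0],[-0.04,0,-0.1,0],[-0.04,0,-0.1,0],[-0.04,0,-0.1,0],[-0.04,0,-0.1,0],[-0.04,0,-0.1,0],[-0.03,0,-0.1,0],[-0.02,0,-0.1,0],[0,0,-0.1,0],[0,0,-0.1,0],[0,0,0,0]],
])

```text
time_s: 14.08
tcp_pos: [0.5471, -0.1088, 0.1477]
tcp_rot: [3.125, 0.32, -0.0]
wrist_force: [0.1, 0.8, -3.0]
opening: 0.0136
finger_force: 30.0
```

```bash
python3 - <<'E'
from fit import *
from go import rel
rel(.593-.031*.98,-.098-.031*.2016,.1182,.203)
im=robot.get_image("side");cv2.imwrite("pics/s6.png",cv2.resize(im[150:270,290:450,::-1],None,fx=4,fy=4))
for c in ("side","scene"):
    robot.get_image(c);print(c,[(d["centre"],round(d["p"],2)) for d in robot.place_of(c,"pellet_a")+robot.place_of(c,"scoop_grip")])
E
```

```text
t 14.08 tcp [ 0.5471 -0.1088  0.1477] psi 0.2042 units [ 0.54 -0.04  0.98] turn 0.0004 open 0.0136 q [ 0.15  0.25 -0.38  0.   -0.95  1.62] F [ 0.1  0.8 -3. ]
side [([0.4978, -0.0908, 0.0407], 0.68), ([0.5125, -0.1463, 0.044], 0.54), ([0.5096, -0.1163, 0.0429], 0.52), ([0.5494, -0.1079, 0.1506], 0.83)]
scene [([0.5069, -0.1428, 0.0427], 0.53), ([0.5026, 0.1355, 0.0906], 0.52), ([0.5063, -0.1217, 0.0436], 0.5), ([0.5058, -0.0898, 0.0433], 0.38), ([0.5497, -0.1095, 0.1444], 0.69), ([0.5931, -0.0972, 0.0], 0.6), ([0.5073, -0.1179, 0.0412], 0.39)]
```

View pics/s6.png

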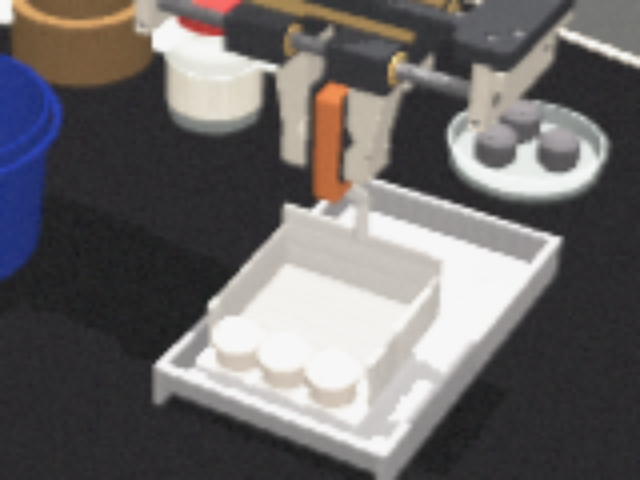

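All three pellets stand on the pan floor, upright and just inside the lip: (237,340), (283,357), (332,375). Lifting gently, then I'll check how close the jar stands to the dump path.

>>> arm_command([
  [[0,0,-0.1,0],[0,0,-0.2,0],[0,0,-0.35,0],[0,0,-0.45,0],[0,0,-0.5,0],[0,0,-0.4,0],[0,0,-0.25,0],[0,0,-0.15,0],[0,0,-0.1,0],[0,0,0,0],[0,0,0,0],[0,0,0,0]],
])

```text
time_s: 15.43
tcp_pos: [0.5469, -0.1087, 0.2216]
tcp_rot: [-3.125, -0.32, 0.002]
wrist_force: [-0.4, 0.1, -2.7]
opening: 0.0139
finger_force: 30.0
```

```bash
python3 - <<'E'
from fit import *
from go import rel
rel(.653,.17,.223)
def ground(c,uv,z):
    C=cam(c);R=np.array(C["R"]);o=-R.T@np.array(C["t"]);d=R.T@np.array([(uv[0]-C["cx"])/C["fx"],(uv[1]-C["cy"])/C["fy"],1]);return (o+d*(z-o[2])/d[2]).round(3)
print("jar base side",ground("side",(343,181),0),"scene",ground("scene",(277,318),0))
print("ring",ground("side",(310,168),0),"white pail side bottom",ground("side",(230,190),0),"scene",ground("scene",(449,352),0))
b=ground("side",(343,181),0)
for z in(.06,.08,.1,.12): print(z,proj(cam("side"),np.array([[b[0],b[1],z]])).round(),"cap top row ~146")
for c in ("side","scene"):
    robot.get_image(c);print(c,[(d["centre"],round(d["p"],2)) for d in robot.place_of(c,"pellet_a")+robot.place_of(c,"pail_mouth")+robot.place_of(c,"scoop_grip")])
E
```

```text
t 15.43 tcp [ 0.5469 -0.1087  0.2216] psi 0.2041 units [ 5.35 -8.38 -0.05] turn None open 0.0139 q [ 0.15  0.18 -0.28 -0.   -1.11  1.62] F [-0.4  0.1 -2.7]
jar base side [0.699 0.104 0.   ] scene [0.723 0.136 0.   ]
ring [0.688 0.212 0.   ] white pail side bottom [0.477 0.277 0.   ] scene [0.531 0.348 0.   ]
0.06 [[343. 160.]] cap top row ~146
0.08 [[344. 153.]] cap top row ~146
0.1 [[344. 146.]] cap top row ~146
0.12 [[344. 138.]] cap top row ~146
side [([0.4983, -0.0912, 0.1144], 0.7), ([0.509, -0.1418, 0.1145], 0.58), ([0.5122, -0.119, 0.1153], 0.58), ([0.4926, 0.1403, 0.0898], 0.7), ([0.5478, -0.1079, 0.2254], 0.88)]
scene [([0.5006, -0.0882, 0.1172], 0.63), ([0.5058, -0.1192, 0.1186], 0.55), ([0.5086, -0.1436, 0.1163], 0.39), ([0.5491, -0.1099, 0.22], 0.7)]
```

The pellets ride fine at z≈0.115. The jar, about 0.1 m tall, stands near (0.71,0.12), so I'll turn the scoop to psi = -0.9 and approach the pail diagonally over clear bench.

>>> arm_command([
  [[0,0,0,0.01],[0,0,0,0.025],[0,0,0,0.035],[0,0,0,0.035],[0,0,0,0.035],[0,0,0,0.035],[0,0,0,0.035],[0,0,0,0.035],[0,0,0,0.035],[0,0,0,0.035],[0,0,0,0.025],[0,0,0,0.01]],
])

```text
time_s: 16.83
tcp_pos: [0.5473, -0.1087, 0.2223]
tcp_rot: [-2.829, 1.367, 0.0]
wrist_force: [0.2, 0.2, -3.7]
opening: 0.0139
finger_force: 30.0
```

```bash
python3 go.py .595 .017 .2216 -.9
```

```text
t 16.83 tcp [ 0.5473 -0.1087  0.2223] psi -0.9001 units [-2.29 -3.85  0.02] turn -0.0 open 0.0139 q [ 0.15  0.18 -0.28 -0.   -1.11  0.52] F [ 0.2  0.2 -3.7]
```

>>> arm_command([
  [[-0.1,-0.15,0,0],[-0.18,-0.3,0,0],[-0.28,-0.46,0,0],[-0.32,-0.54,0,0],[-0.32,-0.54,0,0],[-0.32,-0.54,0,0],[-0.28,-0.46,0,0],[-0.22,-0.38,0,0],[-0.16,-0.27,0,0],[-0.11,-0.2,0,0],[0,0,0,0],[0,0,0,0]],
])

```text
time_s: 17.83
tcp_pos: [0.5941, 0.0169, 0.2221]
tcp_rot: [2.832, -1.359, -0.001]
wrist_force: [-0.1, -0.4, -2.9]
opening: 0.0139
finger_force: 30.0
```

```bash
python3 - <<'E'
from fit import *
from go import rel
rel(.538,.088,.2216,-.9)
im=robot.get_image("scene");cv2.imwrite("pics/c7.png",cv2.resize(im[120:300,260:500,::-1],None,fx=3,fy=3))
for c in ("side","scene"):
    robot.get_image(c);print(c,[(d["centre"],round(d["p"],2)) for d in robot.place_of(c,"pellet_a")+robot.place_of(c,"pail_mouth")])
E
```

```text
t 17.83 tcp [0.5941 0.0169 0.2221] psi -0.8949 units [-3.02 -0.02  0.02] turn 0.0016 open 0.0139 q [ 0.36  0.24 -0.2   0.   -1.13  0.32] F [-0.1 -0.4 -2.9]
side [([0.5866, 0.0701, 0.1129], 0.5), ([0.5697, 0.0495, 0.1184], 0.46), ([0.545, 0.0304, 0.1155], 0.45), ([0.4962, 0.1396, 0.0918], 0.68)]
scene [([0.5701, 0.0479, 0.119], 0.63), ([0.5464, 0.0342, 0.1173], 0.45), ([0.4985, 0.1355, 0.09], 0.76)]
```

View pics/c7.png

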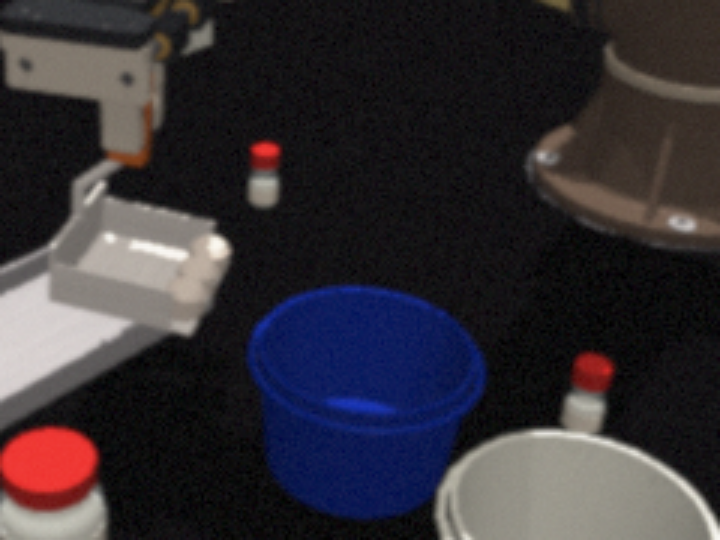

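The pellets sit in a row at the lip, and the blue pail mouth is ahead at about (365,350) in the crop. Now I'll run forward and reverse sharply, so they slide off the lip into the pail.

>>> arm_command([
  [[-0.3,0,0,0],[-0.6,0,0,0],[-0.9,0,0,0],[-1,0,0,0],[0.1,0,0,0],[1,0,0,0],[1,0,0,0],[1,0,0,0],[0.6,0,0,0],[0.3,0,0,0],[0,0,0,0],[0,0,0,0]],
])

```text
time_s: 19.18
tcp_pos: [0.6164, -0.0112, 0.2221]
tcp_rot: [2.831, -1.361, -0.001]
wrist_force: [-0.3, 1.3, -2.6]
opening: 0.0136
finger_force: 30.0
```

```bash
python3 - <<'E'
from fit import *
from go import rel
rel(.538,.088,.2216,-.9)
a=robot.get_image("scene");b=robot.get_image("side");cv2.imwrite("pics/c8.png",np.vstack([cv2.resize(x,None,fx=2,fy=2)[:,:,::-1] for x in (a[130:280,240:560],b[120:270,200:520])]))
for c in ("side","scene"):
    robot.get_image(c);print(c,[(d["centre"],round(d["p"],2)) for d in robot.place_of(c,"pellet_a")+robot.place_of(c,"pail_mouth")+robot.place_of(c,"scoop_grip")])
E
```

```text
t 19.18 tcp [ 0.6164 -0.0112  0.2221] psi -0.8964 units [-4.21 -0.02  0.02] turn 0.0012 open 0.0136 q [ 0.3   0.28 -0.15 -0.   -1.15  0.38] F [-0.3  1.3 -2.6]
side [([0.4974, 0.1379, 0.0922], 0.76), ([0.6154, -0.0134, 0.2268], 0.91), ([0.498, 0.1419, 0.0888], 0.51)]
scene [([0.4596, 0.1437, 0.0186], 0.54), ([0.5025, 0.136, 0.0916], 0.79), ([0.6187, -0.0119, 0.2196], 0.81)]
```

View pics/c8.png

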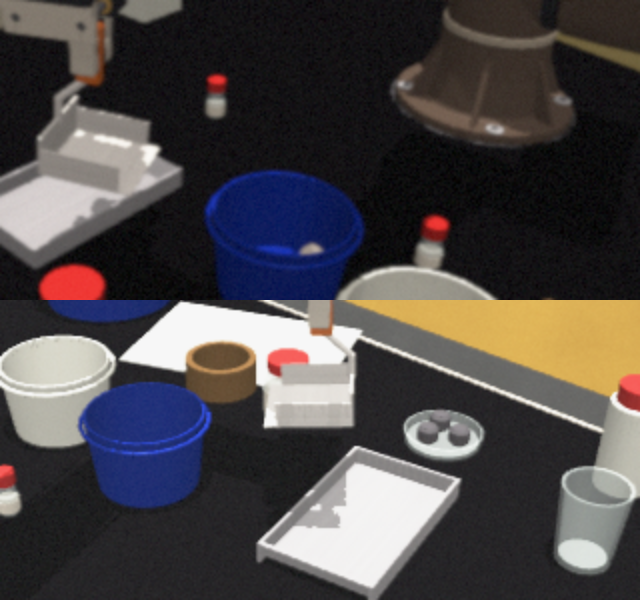

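The scoop is empty and one pellet shows inside the blue pail at (312,250). The other two aren't on the bench or in the tray. I'll put the scoop back in its clear original spot, then look into the pail with the wrist camera.

>>> arm_command([
  [[0,0,-0.3,-0.02],[0,0,-0.3,-0.035],[0,0,0,-0.035],[0,0,0,-0.035],[0,0,0,-0.035],[0,0,0,-0.03],[0,0,0,-0.01],[0,0,0,0]],
])

```text
time_s: 20.35
tcp_pos: [0.6167, -0.0111, 0.2403]
tcp_rot: [-3.114, 0.416, 0.0]
wrist_force: [0.3, 0.4, -1.9]
opening: 0.0138
finger_force: 30.0
```

```bash
python3 go.py .517 -.338 .24 -.265
```

```text
t 20.35 tcp [ 0.6167 -0.0111  0.2403] psi -0.2655 units [-3.500e-01  1.139e+01  1.000e-02] turn -0.0002 open 0.0138 q [ 0.3   0.26 -0.12 -0.   -1.18  1.01] F [ 0.3  0.4 -1.9]
```

>>> arm_command([
  [[-0.15,0.4,0,0],[-0.2,0.8,0,0],[0,1,0,0],[0,1,0,0],[0,1,0,0],[0,1,0,0],[0,1,0,0],[0,1,0,0],[0,1,0,0],[0,1,0,0],[0,1,0,0],[0,0.8,0,0]],
])

```text
time_s: 21.35
tcp_pos: [0.5183, -0.3287, 0.2404]
tcp_rot: [3.113, -0.422, -0.0]
wrist_force: [-0.3, -0.2, -1.5]
opening: 0.014
finger_force: 30.0
```

>>> arm_command([
  [[0,0.4,0.3,0],[0,0,0.7,0],[0,0,0.9,0],[0,0,0.9,0],[0,0,0.6,0],[0,0,0.35,0],[0,0,0.2,0],[0,0,0,0],[0,0,0,0]],
])

```text
time_s: 22.1
tcp_pos: [0.5169, -0.3384, 0.1225]
tcp_rot: [3.113, -0.418, 0.001]
wrist_force: [-0.0, 0.3, -1.4]
opening: 0.0137
finger_force: 30.0
```

>>> arm_command([
  [[0,0,0.1,0],[0,0,0.08,0],[0,0,0.04,0],[0,0,0.03,0],[0,0,0,0]],
])

```text
time_s: 22.52
tcp_pos: [0.5186, -0.3389, 0.117]
tcp_rot: [3.112, -0.417, 0.008]
wrist_force: [1.4, 1.7, 8.3]
opening: 0.0138
finger_force: 30.0
```

Contact. Releasing.

>>> arm_command([
  [[0,0,0,0],[0,0,0,0],[0,0,0,0],[0,0,0,0],[0,0,0,0],[0,0,0,0],[0,0,0,0],[0,0,0,0],[0,0,0,0],[0,0,0,0],[0,0,0,0],[0,0,0,0]],
], grip=-1)

```text
time_s: 23.52
tcp_pos: [0.5164, -0.3383, 0.1143]
tcp_rot: [3.114, -0.418, -0.0]
wrist_force: [-1.2, -0.3, -0.4]
opening: 0.0854
finger_force: 0.0
```

>>> arm_command([
  [[0,0,-0.3,0],[0,0,-0.8,0],[0,0,-1,0],[0,0,-1,0],[0,0,-1,0],[0,0,-1,0],[0,0,-1,0],[0,0,-0.6,0],[0,0,0,0]],
])

```text
time_s: 24.27
tcp_pos: [0.5177, -0.3393, 0.3215]
tcp_rot: [3.111, -0.417, 0.013]
wrist_force: [1.4, 0.3, 0.5]
opening: 0.0876
finger_force: 0.0
```

```bash
python3 - <<'E'
from fit import *
from go import rel
rel(.42,.03,.32,.9)
for c in ("side","scene"):
    robot.get_image(c);print(c,[(d["centre"],round(d["p"],2)) for d in robot.place_of(c,"pail_mouth")+robot.place_of(c,"scoop_grip")])
m=robot.get_image("side") is not None and robot.regions_of("side","scoop_grip");print(fit([(cam("side"),m[0]["region"].astype(float))],SCOOP,(.518,-.34,-.29),.115))
c=robot.get_calibration("wrist");print(np.round(c["tool_from_camera"],3),c["fx"])
E
```

```text
t 24.27 tcp [ 0.5177 -0.3393  0.3215] psi -0.2667 units [ -6.39 -11.02  -0.02] turn -0.3714 open 0.0876 q [-0.26  0.22  0.    0.   -1.34  1.57] F [1.4 0.3 0.5]
side [([0.4984, 0.14, 0.0875], 0.8), ([0.5269, -0.3398, 0.1171], 0.34), ([0.527, -0.3414, 0.1187], 0.78)]
scene [([0.5042, 0.1357, 0.0882], 0.93), ([0.5261, -0.3414, 0.1112], 0.75)]
(array([ 0.52726063, -0.34143091, -0.23494924]), np.float64(0.12675446161745407))
[[ 0.    -0.952 -0.308  0.084]
 [ 1.     0.     0.002 -0.001]
 [-0.001 -0.308  0.952 -0.144]
 [ 0.     0.     0.     1.   ]] 307.73060217318084
```

The scoop is standing: place_of and the silhouette both give grip z ≈ 0.115 at (0.527,-0.341). Now a look into the pail from above.

>>> arm_command([
  [[-0.2,-0.5,0,0],[-0.4,-0.9,0,0],[-0.45,-0.95,0,0],[-0.45,-0.95,0,0],[-0.45,-0.95,0,0],[-0.45,-0.95,0,0],[-0.45,-0.95,0,0],[-0.45,-0.95,0,0],[-0.45,-0.95,0,0]],
])

```text
time_s: 25.42
tcp_pos: [0.4709, -0.0744, 0.315]
tcp_rot: [3.113, -0.419, -0.001]
wrist_force: [-0.4, 0.1, 0.1]
opening: 0.0874
finger_force: 0.0
```

>>> arm_command([
  [[-0.45,-0.95,0,0],[-0.45,-0.95,0,0],[-0.45,-0.95,0,0],[-0.45,-0.95,0,0],[-0.45,-0.95,0,0],[-0.45,-0.95,0,0],[-0.4,-0.85,0,0],[-0.2,-0.4,0,0],[0,0,0,0],[0,0,0,0]],
])

```text
time_s: 26.25
tcp_pos: [0.4308, 0.1521, 0.3149]
tcp_rot: [3.113, -0.415, -0.001]
wrist_force: [0.3, -0.3, 0.7]
opening: 0.0877
finger_force: 0.0
```

```bash
python3 - <<'E'
from fit import *
from go import rel
rel(.43,.158,.32)
im=robot.get_image("wrist");cv2.imwrite("pics/w9.png",im[:,:,::-1])
print([(d["centre"],round(d["p"],2)) for d in robot.place_of("wrist","pellet_a")+robot.place_of("wrist","pail_mouth")])
E
```

```text
t 26.25 tcp [0.4308 0.1521 0.3149] psi -0.2651 units [-0.08 -0.18 -0.17] turn None open 0.0877 q [ 0.77 -0.05 -0.32 -0.   -1.31  0.53] F [ 0.3 -0.3  0.7]
[([0.4565, 0.1467, 0.0169], 0.7), ([0.4656, 0.17, 0.0182], 0.65), ([0.4996, 0.1336, 0.0906], 0.58)]
```

View pics/w9.png

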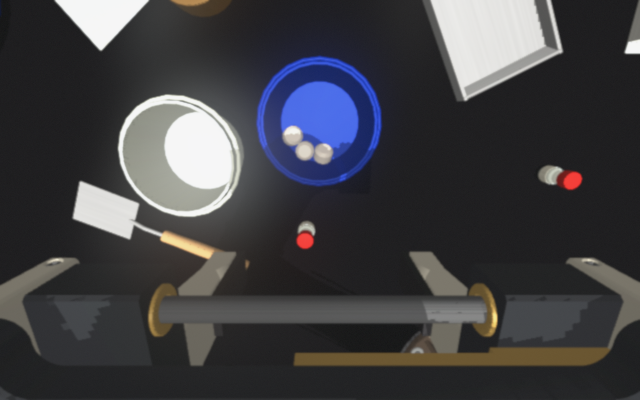

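The wrist view shows all three pellets on the blue pail's floor, at (292,135), (305,150) and (323,153). The pail is upright and the gripper touches nothing, so I'm handing in.

```bash
python3 -c "
from rig import robot
print(robot.hand_in())"
```

```text
the job is handed in; nothing more can be done
None
```

I handed the job in at about 26 s: all three pellets were scooped in one go and seen lying in the blue pail, which is upright, and the scoop stands released on the bench. The hand-in returned no verdict.

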